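# Change over the dish-carousel microscope and refocus by clicks

### The arm

A 7-joint arm with a two-finger parallel gripper is mounted at the origin on the work surface. World frame = base frame: x ahead of the robot, y to its left, z up, the work surface at z = 0. Lengths are in mm, angles in degrees, forces in N, time in s.
With the tool pointing down it reaches from about 425 to 875 mm from the base axis. Payload 8.4 kg.
Tool frame: the origin (TCP) lies at the very end of the fingers, on their centre line; the grasp point (between the pads) lies 19 mm behind it (robot.tcp_to_grasp is the distance from the TCP to the grasp point, in mm); z points along the fingers, y is the direction in which the jaws open and shut (so a half turn about z gives the same grasp; the last joint's range is limited). The gripper opens to 85 mm and grips with 20 to 120 N. Pads are 22 mm wide; open, the fingers measure 114 mm over their backs; the gripper's body (76 mm by 85 mm) begins 54 mm behind the grasp point. The pads swing forward as they close: fully open they stand 13 mm farther back than shut.
Start: joints at [57.743, 19.091, 2.286, 83.961, -0.768, 76.965, -3.352], TCP at [290.752, -581.315, 231.308] pointing down, gripper open.
Joint ranges: [-147.57, 147.57], [-21.85, 119.76], [-74.77, 79.35], [14.55, 137.4], [-85.83, 265.84], [4.83, 119.75], [-152.11, 152.11]. Speed limits (degrees/s): [127.2, 127.2, 159.86, 159.86, 180, 180, 180].

### API

Orientations are given as [roll, pitch, yaw] about the fixed x, y, z axes, in that order (R = Rz(yaw) Ry(pitch) Rx(roll)).
In Python, from station import robot, jaws, kin, state, eyes, job gives the robot as it stands. Calls block until the motion is done:
- robot.goto(position, orientation): joint-space move of the TCP to a pose.
- robot.line_to(position, rot=None, feed=150): straight line of the TCP; rot=None keeps the orientation; feed is the mean speed in mm/s.
- robot.movej(angles): joint-space move.
- jaws.gripper_open() and jaws.clamp(): open the fingers fully, or close them until they stop; the grip force is fixed at half the most.
- robot.pause(seconds).
- kin.ik(position, orientation): joint angles nearest the present ones, or None.
- state(): the state.
- eyes.grab_frame(name): name is "scene" or "top" or "wrist"; returns the picture (420x560x3 uint8, blue, green, red); there is no depth.
- eyes.camera_model(name): a dict with "K" (3x3 intrinsics, pixels), "position" and "rotation" of the camera in the world; the wrist camera has in their place "hand_eye" (4x4, takes a point from camera to tool coordinates, whose origin is the TCP and whose axes are the flange's). Camera axes: x right, y down, z forward; pixel columns grow to the right and rows downward; lengths in mm; the calibration is good to about 2 mm. A picture is of the moment at which its call begins: read the wrist's pose just before it. camera_model takes no time and is no camera call.
A pose or a line that the arm cannot do raises robot.MotionError and nothing moves.
- job.job_done(): hands the job in, once; it reports no verdict.
The state is a dict: "clock": time; "q": joint angles; "dq": joint speeds; "effort": joint torques, N m; "position": TCP position; "orientation": TCP orientation; "wrist_force": force on the tool from outside, world axes, zero at the start; "ft_torque": the same for the moment, N m; "grip_width": finger opening in mm.
Only numpy, scipy, OpenCV 4.12 (cv2) and the standard library are available. Lean on these libraries where they do the work, as an engineer would, in place of code of your own. Each camera call takes 0.05 s, during which the arm holds its last target.

### The job

Change over the dish microscope: first turn its focus knob back to the top stop so that the hood stands clear, then move the finished red-lidded dish from the carousel to the yellow discard tray and load every waiting dish, the blue-lidded calibration dish and all the clear-lidded ones, into carousel nests, one to a nest, lids up. Index the carousel until the blue dish rests under the raised hood, then turn the focus knob exactly six clicks clockwise from the top stop to bring the hood down around it. Leave the tip box, the amber bottle and the tube rack where they stand.

Things in the scene. Friction and masses are not known exactly. Their poses are not given: they have to be found in the camera images.
- station: the microscope: a white deck 290 mm along its x, 370 mm along its y (from -225 to +145), top 43 mm above the bench, fixed. Origin at bench height under the carousel's axis. The hood's axis is at its y = -100 mm, the column (with focus knob, 233 mm high overall) at y = -185 mm. Position and heading vary
- focus_grip (a point): grip point on the vertical axis of the focus knob, 17 mm below the knob's top. The knob is a black knurled cylinder, 34 mm across and 35 mm high, on top of the microscope's column; the flat top of the column's cap (60 mm across) lies 24 mm below this point. A white line on top marks its angle. The point turns with the knob
- focus (a joint): angle of the focus knob, rad, growing clockwise from above. 0 is the top stop (hood right up), itself a click rest; each click is a sixteenth of a turn (0.3927) and a sprung ball pulls the released knob to the nearest click (peak 0.08 N m; left midway it may stay). Each click clockwise lowers the hood 2 mm; the lower stop is past click 9. Left somewhere from click 3 to 9; needs several grasps
- carousel (a joint): angle of the carousel in rad, growing anticlockwise seen from above, endless. A sprung ball holds it at every sixth of a turn (0, 1.047, 2.094 ... and negative) and draws it to the nearest rest when let go (peak about 0.1 N m); at each rest one of the six nests stands exactly under the hood
- hub_grip (a point): grip point on the axis of the carousel's hand knob, a black knurled cylinder 34 mm across at the centre of the carousel, 34 mm high, on a 20 mm stem; its top is 15 mm above this point, its underside 19 mm below it. Turning it turns the carousel, a round aluminium disc 260 mm across with its top 54 mm below this point
- nest0 (a point): centre of the floor of nest 0 of the carousel. The six nests sit on a circle of 100 mm radius, 60 degrees apart, numbered anticlockwise; each is a dark ring of 46 mm inner and 51 mm outer diameter, 3 mm high, on the disc; nest 0 is under the hood when joint carousel is 0. Turns with the carousel
- nest1 (a point): centre of the floor of nest 1 of the carousel. The six nests sit on a circle of 100 mm radius, 60 degrees apart, numbered anticlockwise; each is a dark ring of 46 mm inner and 51 mm outer diameter, 3 mm high, on the disc; nest 0 is under the hood when joint carousel is 0. Turns with the carousel
- nest2 (a point): centre of the floor of nest 2 of the carousel. The six nests sit on a circle of 100 mm radius, 60 degrees apart, numbered anticlockwise; each is a dark ring of 46 mm inner and 51 mm outer diameter, 3 mm high, on the disc; nest 0 is under the hood when joint carousel is 0. Turns with the carousel
- nest3 (a point): centre of the floor of nest 3 of the carousel. The six nests sit on a circle of 100 mm radius, 60 degrees apart, numbered anticlockwise; each is a dark ring of 46 mm inner and 51 mm outer diameter, 3 mm high, on the disc; nest 0 is under the hood when joint carousel is 0. Turns with the carousel
- nest4 (a point): centre of the floor of nest 4 of the carousel. The six nests sit on a circle of 100 mm radius, 60 degrees apart, numbered anticlockwise; each is a dark ring of 46 mm inner and 51 mm outer diameter, 3 mm high, on the disc; nest 0 is under the hood when joint carousel is 0. Turns with the carousel
- nest5 (a point): centre of the floor of nest 5 of the carousel. The six nests sit on a circle of 100 mm radius, 60 degrees apart, numbered anticlockwise; each is a dark ring of 46 mm inner and 51 mm outer diameter, 3 mm high, on the disc; nest 0 is under the hood when joint carousel is 0. Turns with the carousel
- hood_mouth (a point): centre of the lower rim of the hood, a black tube 54 mm inside, 60 mm outside, 26 mm high, under the white camera head (44 mm across, top 82 mm above this point); an arm joins it to the column, on the side away from the hub. At the top stop the rim is 8 mm above a nested dish's lid; six clicks down it is 4 mm below the lid's top, around the dish. The nest below cannot be reached from above
- done_dish: finished culture dish with a red lid: closed round dish 40 mm across, 14 mm high, 25 g. Origin at the centre of its underside, z up through the lid. Starts in the nest under the lowered hood
- cal_dish: calibration dish with a blue lid, same size and origin as the others; starts on the pale blue pad (less than 1 mm thick) to the robot's left of the microscope
- dish1: waiting sample dish with clear lid and pink medium, 40 mm across, 14 mm high, 25 g; origin at the centre of its underside, z up through the lid. Starts on the pale blue pad; one to three of dish1 to dish4 are present, the others are absent (None)
- dish2: waiting sample dish with clear lid and pink medium, 40 mm across, 14 mm high, 25 g; origin at the centre of its underside, z up through the lid. Starts on the pale blue pad; one to three of dish1 to dish4 are present, the others are absent (None)
- dish3: waiting sample dish with clear lid and pink medium, 40 mm across, 14 mm high, 25 g; origin at the centre of its underside, z up through the lid. Starts on the pale blue pad; one to three of dish1 to dish4 are present, the others are absent (None)
- dish4: waiting sample dish with clear lid and pink medium, 40 mm across, 14 mm high, 25 g; origin at the centre of its underside, z up through the lid. Starts on the pale blue pad; one to three of dish1 to dish4 are present, the others are absent (None)
- discard_in (a point): centre of the inner floor (3 mm above the bench) of the yellow discard tray, an open box fixed to the bench, 130 mm along its x, 120 mm along its y and 24 mm high, walls 3 mm; the point's axes are the tray's
- tip_box: bystander: pipette tip box, blue with cream lid, 85 x 120 x 74 mm, origin under its centre
- amber_bottle: bystander: amber glass bottle, 64 mm across, 130 mm high, origin under its centre
- tube_rack: bystander: yellow tube rack, 75 x 160 x 36 mm, origin under its centre

How it is judged (in metres and radians):
On the way, in this order (a step that is already met when the one before it is completed fails the run):
1. the focus knob has been turned back to its top stop (value of joint focus below 0.15 rad), for 0.2 s.
2. the blue calibration dish rests in a nest under the raised hood (horizontal distance between cal_dish and hood_mouth below 0.007 m and angle between cal_dish's own z axis and vertical below 0.12 rad and ((horizontal distance between cal_dish and nest0 below 0.005 m and z of cal_dish in the frame of nest0 below 0.0025 m) or (horizontal distance between cal_dish and nest1 below 0.005 m and z of cal_dish in the frame of nest1 below 0.0025 m) or (horizontal distance between cal_dish and nest2 below 0.005 m and z of cal_dish in the frame of nest2 below 0.0025 m) or (horizontal distance between cal_dish and nest3 below 0.005 m and z of cal_dish in the frame of nest3 below 0.0025 m) or (horizontal distance between cal_dish and nest4 below 0.005 m and z of cal_dish in the frame of nest4 below 0.0025 m) or (horizontal distance between cal_dish and nest5 below 0.005 m and z of cal_dish in the frame of nest5 below 0.0025 m)) and value of joint focus below 0.2 rad), for 0.3 s.
At the end, for the whole second after the job is handed in: Focus knob at the sixth click from the top stop (2.356 rad, within 0.13); blue dish within 7 mm of the hood's axis; blue and all clear dishes flat, lids up, in nests (within 5 mm of centre, under 2.5 mm above the floor); red dish flat, lid up, on the tray's floor; all at rest (value of joint focus between 2.2262 and 2.4862 rad and horizontal distance between cal_dish and hood_mouth below 0.007 m and angle between each of cal_dish, dish1, dish2, dish3, dish4's own z axis and vertical below 0.12 rad and ((horizontal distance between cal_dish and nest0 below 0.005 m and z of cal_dish in the frame of nest0 below 0.0025 m) or (horizontal distance between cal_dish and nest1 below 0.005 m and z of cal_dish in the frame of nest1 below 0.0025 m) or (horizontal distance between cal_dish and nest2 below 0.005 m and z of cal_dish in the frame of nest2 below 0.0025 m) or (horizontal distance between cal_dish and nest3 below 0.005 m and z of cal_dish in the frame of nest3 below 0.0025 m) or (horizontal distance between cal_dish and nest4 below 0.005 m and z of cal_dish in the frame of nest4 below 0.0025 m) or (horizontal distance between cal_dish and nest5 below 0.005 m and z of cal_dish in the frame of nest5 below 0.0025 m)) and ((horizontal distance between dish1 and nest0 below 0.005 m and z of dish1 in the frame of nest0 below 0.0025 m) or (horizontal distance between dish1 and nest1 below 0.005 m and z of dish1 in the frame of nest1 below 0.0025 m) or (horizontal distance between dish1 and nest2 below 0.005 m and z of dish1 in the frame of nest2 below 0.0025 m) or (horizontal distance between dish1 and nest3 below 0.005 m and z of dish1 in the frame of nest3 below 0.0025 m) or (horizontal distance between dish1 and nest4 below 0.005 m and z of dish1 in the frame of nest4 below 0.0025 m) or (horizontal distance between dish1 and nest5 below 0.005 m and z of dish1 in the frame of nest5 below 0.0025 m)) and ((horizontal distance between dish2 and nest0 below 0.005 m and z of dish2 in the frame of nest0 below 0.0025 m) or (horizontal distance between dish2 and nest1 below 0.005 m and z of dish2 in the frame of nest1 below 0.0025 m) or (horizontal distance between dish2 and nest2 below 0.005 m and z of dish2 in the frame of nest2 below 0.0025 m) or (horizontal distance between dish2 and nest3 below 0.005 m and z of dish2 in the frame of nest3 below 0.0025 m) or (horizontal distance between dish2 and nest4 below 0.005 m and z of dish2 in the frame of nest4 below 0.0025 m) or (horizontal distance between dish2 and nest5 below 0.005 m and z of dish2 in the frame of nest5 below 0.0025 m)) and ((horizontal distance between dish3 and nest0 below 0.005 m and z of dish3 in the frame of nest0 below 0.0025 m) or (horizontal distance between dish3 and nest1 below 0.005 m and z of dish3 in the frame of nest1 below 0.0025 m) or (horizontal distance between dish3 and nest2 below 0.005 m and z of dish3 in the frame of nest2 below 0.0025 m) or (horizontal distance between dish3 and nest3 below 0.005 m and z of dish3 in the frame of nest3 below 0.0025 m) or (horizontal distance between dish3 and nest4 below 0.005 m and z of dish3 in the frame of nest4 below 0.0025 m) or (horizontal distance between dish3 and nest5 below 0.005 m and z of dish3 in the frame of nest5 below 0.0025 m)) and ((horizontal distance between dish4 and nest0 below 0.005 m and z of dish4 in the frame of nest0 below 0.0025 m) or (horizontal distance between dish4 and nest1 below 0.005 m and z of dish4 in the frame of nest1 below 0.0025 m) or (horizontal distance between dish4 and nest2 below 0.005 m and z of dish4 in the frame of nest2 below 0.0025 m) or (horizontal distance between dish4 and nest3 below 0.005 m and z of dish4 in the frame of nest3 below 0.0025 m) or (horizontal distance between dish4 and nest4 below 0.005 m and z of dish4 in the frame of nest4 below 0.0025 m) or (horizontal distance between dish4 and nest5 below 0.005 m and z of dish4 in the frame of nest5 below 0.0025 m)) and z of done_dish in the frame of discard_in below 0.006 m and angle between done_dish's own z axis and vertical below 0.15 rad and x of done_dish in the frame of discard_in between -0.062 and 0.062 m and y of done_dish in the frame of discard_in between -0.057 and 0.057 m and linear speed of each of cal_dish, dish1, dish2, dish3, dish4, done_dish below 0.02 m/s); the robot touches nothing.
It fails at once if the tip box is knocked over or shoved more than 3 cm (distance of tip_box from where it was at the start of the episode above 0.03 m or angle between tip_box's own z axis and vertical above 0.35 rad).
It fails at once if the amber bottle is knocked over or shoved more than 3 cm (distance of amber_bottle from where it was at the start of the episode above 0.03 m or angle between amber_bottle's own z axis and vertical above 0.35 rad).
It fails at once if the tube rack is knocked over or shoved more than 3 cm (distance of tube_rack from where it was at the start of the episode above 0.03 m or angle between tube_rack's own z axis and vertical above 0.35 rad).
Of dish1, dish2, dish3, dish4 only 1 to 3 are there at a start; the rules pass over those that are not, and their reading is None.
At some moment in a run one of dish1, dish2, dish3, dish4 may be knocked a few centimetres aside while the robot is not near it.
Once in a run the grip may slacken for a moment while it holds something.
It also fails if it takes over 210 s, if anything falls off the work surface, if the arm or the gripper's body presses on something with over 40 N, if the wrist force passes 120 N, or if a joint passes its speed limit or range.

## Working session

There is one attempt and no reset: what is moved stays moved. The work goes in short steps, each a Python script; the robot and the scene stay as the last script left them, time stands still between calls to the robot, and variables do not carry over. Pictures are saved under pics/ and viewed, and the job is handed in when it is done.

```bash
ls; mkdir -p pics; python3 - <<'E'
from station import robot, jaws, kin, state, eyes, job
import cv2
s=state();print(s)
for n in("scene","top","wrist"):
    cv2.imwrite(f"pics/a_{n}.png",eyes.grab_frame(n)); print(n,eyes.camera_model(n))
E
```

```text
pics
{'clock': 0.0, 'q': array([57.74315792, 19.12973902,  2.28353507, 84.01239083, -0.7673372 ,
       76.96441583, -3.35229121]), 'dq': array([-0.0053513 ,  0.10619474,  0.04808454, -0.06974388, -0.01742934,
        0.11154267, -0.15868014]), 'effort': array([-5.19600371e-05, -6.58556986e+01,  1.36555631e+00, -4.05564559e+01,
        1.66624464e-02,  1.26703101e-02,  4.70655732e-05]), 'position': array([ 290.5466947 , -580.93453623,  230.4324089 ]), 'orientation': array([-1.79908889e+02,  6.20986833e-03,  2.65727178e+01]), 'wrist_force': array([-0.21706507,  0.49795851,  0.43569356]), 'ft_torque': array([-0.00437934,  0.02201293,  0.03476189]), 'grip_width': 85.54701401326187}
scene {'K': array([[435.96835278,   0.        , 282.53166427],
       [  0.        , 435.96835278, 207.6593955 ],
       [  0.        ,   0.        ,   1.        ]]), 'position': array([1078.02931886,  194.2819609 ,  997.95064145]), 'rotation': array([-145.77733249,    0.26817094,  110.32898258])}
top {'K': array([[546.5741095 ,   0.        , 274.66758609],
       [  0.        , 546.5741095 , 219.31742953],
       [  0.        ,   0.        ,   1.        ]]), 'position': array([ 279.54204166,   11.88391896, 1835.00404238]), 'rotation': array([-171.70309946,   -0.78684262,  -88.95347315])}
wrist {'K': array([[326.97729344,   0.        , 280.18263692],
       [  0.        , 326.97729344, 207.35813765],
       [  0.        ,   0.        ,   1.        ]]), 'hand_eye': array([[-6.11814854e-04, -9.56172419e-01, -2.92803571e-01,
         7.51079161e+01],
       [ 9.99999791e-01, -6.46325330e-04,  2.11190328e-05,
         6.81222623e-01],
       [-2.09439801e-04, -2.92803496e-01,  9.56172614e-01,
        -1.42725375e+02],
       [ 0.00000000e+00,  0.00000000e+00,  0.00000000e+00,
         1.00000000e+00]])}
```

View pics/a_scene.png

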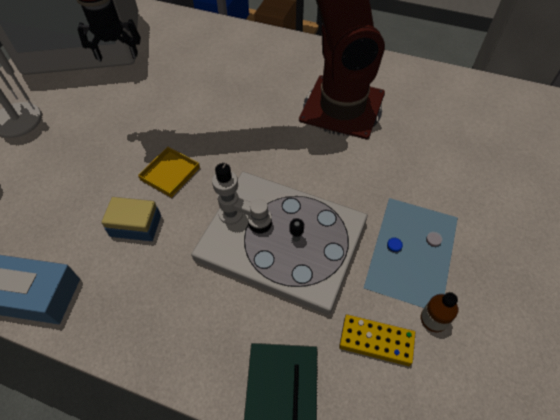

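View pics/a_top.png

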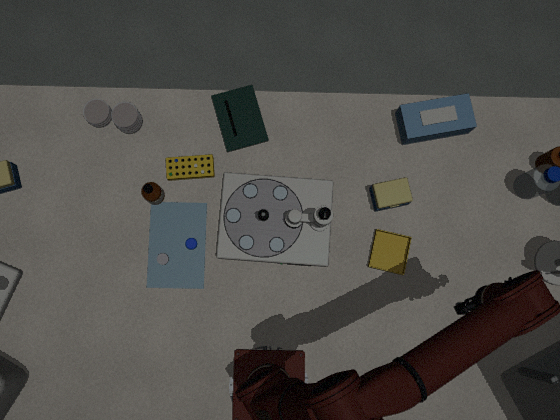

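```bash
python3 - <<'E'
import cv2
im=cv2.imread("pics/a_top.png")
c=im[40:320,20:520]
print(c.shape)
cv2.imwrite("pics/a_top_l.png",cv2.resize(im[30:230,150:400],None,fx=3,fy=3,interpolation=cv2.INTER_CUBIC)[:600,:750])
E
```

```text
(280, 500, 3)
```

View pics/a_top_l.png

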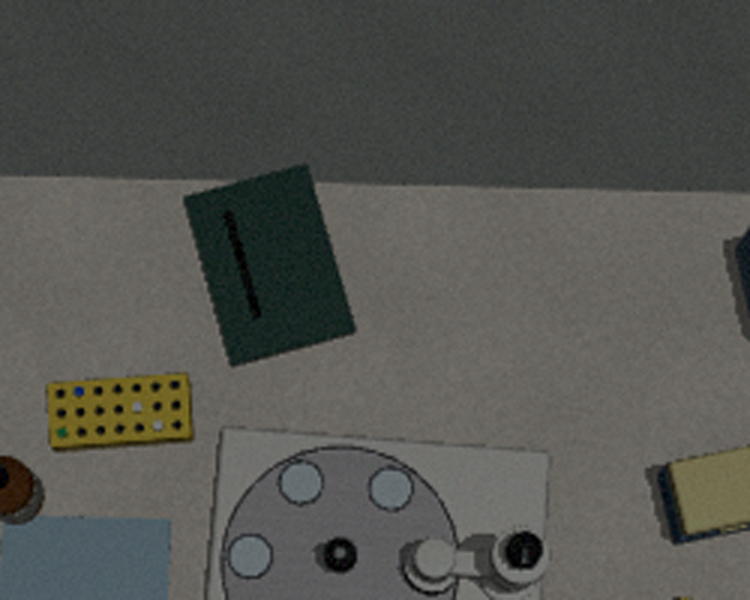

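The top view shows the microscope at centre: hub at (263,215), knob at (323,213), blue dish at (191,243), and one clear dish at (163,259). The tray is at (389,252). I'll zoom in for precise pixels.

```bash
cat > h.py <<'E'
import numpy as np, cv2
from scipy.spatial.transform import Rotation as R
from station import robot, jaws, kin, state, eyes, job
def cam(name,s=None):
    m=eyes.camera_model(name)
    if name=="wrist":
        s=s or state(); T=np.eye(4);T[:3,:3]=R.from_euler('xyz',s['orientation'],degrees=True).as_matrix();T[:3,3]=s['position']
        T=T@m['hand_eye'];return m['K'],T[:3,:3],T[:3,3]
    return m['K'],R.from_euler('xyz',m['rotation'],degrees=True).as_matrix(),m['position']
def p2w(c,uv,z):
    K,Rm,t=c; d=Rm@np.linalg.solve(K,[uv[0],uv[1],1.]);return t+d*(z-t[2])/d[2]
def w2p(c,p):
    K,Rm,t=c; q=K@(Rm.T@(np.asarray(p,float)-t));return q[:2]/q[2]
def snap(name,fn):
    s=state();im=eyes.grab_frame(name);cv2.imwrite(f"pics/{fn}.png",im);c=cam(name,s)
    np.savez(f"pics/{fn}.npz",K=c[0],R=c[1],t=c[2]);return im,c
def load(fn):
    d=np.load(f"pics/{fn}.npz");return d['K'],d['R'],d['t']
def crop(fn,x0,y0,x1,y1,f,out):
    im=cv2.imread(f"pics/{fn}.png")[y0:y1,x0:x1];cv2.imwrite(f"pics/{out}.png",cv2.convertScaleAbs(cv2.resize(im,None,fx=f,fy=f,interpolation=cv2.INTER_CUBIC),alpha=1.6))
E
python3 - <<'E'
from h import *
crop("a_top",210,165,340,270,6,"b1")
crop("a_top",140,195,220,295,6,"b2")
crop("a_top",360,170,420,280,5,"b3")
E
```

```text
(no output)
```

View pics/b1.png

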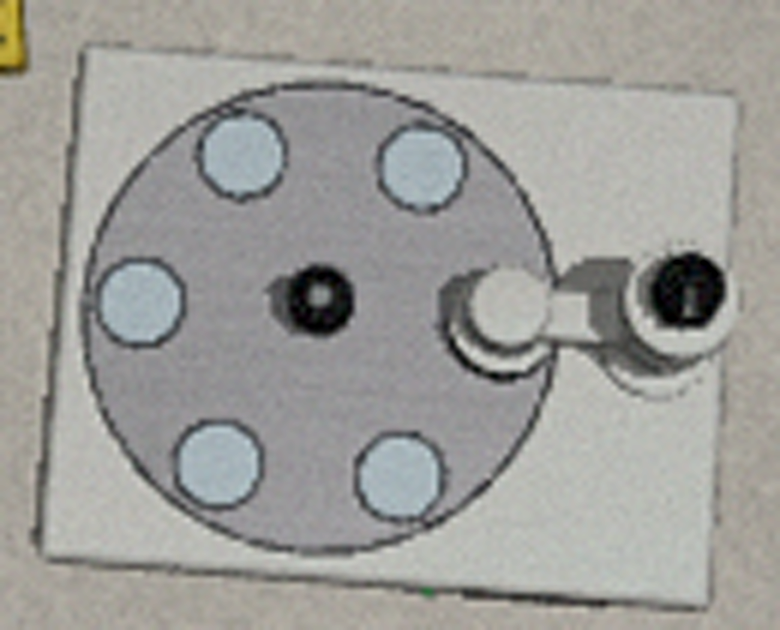

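View pics/b2.png

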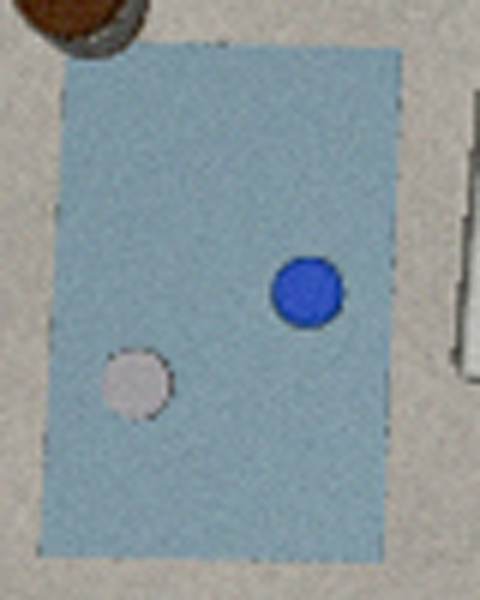

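View pics/b3.png

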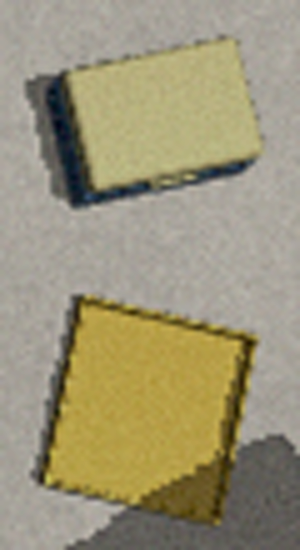

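```bash
cat > fit.py <<'E'
from h import *
from scipy.optimize import least_squares
c=load("a_top")
def px(u,v,x0,y0,f): return np.array([(u+.5)/f-.5+x0,(v+.5)/f-.5+y0])
B=lambda u,v:px(u,v,210,165,6)
# corners: image up = +x, left=+y
obs=[((145,145,43),B(83,44)),((145,-225,43),B(738,96)),((-145,-225,43),B(708,607)),((-145,145,43),B(38,557)),((0,-185,233),B(690,289))]
obsr=[(np.deg2rad(a),p) for a,p in [(-90+60,B(421,168)),(-90+120,B(241,155)),(90,B(140,302)),(150,B(219,464)),(210,B(400,477))]]
def f(p):
    x,y,t,zd,ph=p; Rm=np.array([[np.cos(t),-np.sin(t)],[np.sin(t),np.cos(t)]])
    W=lambda q:np.r_[Rm@np.array(q[:2])+[x,y],q[2]]
    r=[w2p(c,W(q))-u for q,u in obs]
    r+=[w2p(c,W((100*np.cos(a+ph),100*np.sin(a+ph),zd)))-u for a,u in obsr]
    r.append(w2p(c,W((0,0,zd+69)))-B(320,300)); r.append(w2p(c,W((0,0,zd)))-B(320.5,317))
    return np.concatenate(r)
s=least_squares(f,[600,0,0,55,0]);print(s.x,np.rad2deg(s.x[2]),np.rad2deg(s.x[4]));print(f(s.x).reshape(-1,2).round(2))
A=lambda u,v:px(u,v,140,195,6)
print("blue",p2w(c,A(308,292),14),"clear",p2w(c,A(137,384),14))
print("hood/column",*[ (s.x[:2]+np.array([[np.cos(s.x[2]),-np.sin(s.x[2])],[np.sin(s.x[2]),np.cos(s.x[2])]])@[0,y]) for y in(-100,-185)])
D=lambda u,v:px(u,v,360,170,5)
P=[p2w(c,D(*q),24) for q in((80,297),(256,340),(219,522),(42,485))];print("tray",*P,np.mean(P,0))
for q in((63,72),(235,40),(262,155),(95,190)):print("tip",p2w(c,D(*q),74))
E
python3 fit.py
```

```text
Traceback (most recent call last):
  File "fit.py", line 3, in <module>
    c=load("a_top")
  File "h.py", line 18, in load
    d=np.load(f"pics/{fn}.npz");return d['K'],d['R'],d['t']
FileNotFoundError: [Errno 2] No such file or directory: 'pics/a_top.npz'
```

```bash
sed -i 's/c=load("a_top")/c=cam("top")/' fit.py; python3 fit.py
```

```text
[ 5.46810645e+02  3.09153068e+01 -5.63538210e-02  4.71043141e+01
  5.87676102e-03] -3.228836102070234 0.3367136034386425
[[-0.22 -0.41]
 [ 0.65 -0.7 ]
 [ 0.42  0.52]
 [-0.53  0.33]
 [ 0.   -0.04]
 [ 0.06  0.07]
 [ 0.1   0.13]
 [-0.13  0.22]
 [-0.2   0.29]
 [ 0.01  0.25]
 [-0.11 -0.54]
 [-0.03 -0.16]]
blue [459.12916012 269.8520184   14.        ] clear [406.13809078 362.28361976  14.        ]
hood/column [541.17824524 -68.92594753] [ 536.3907054  -153.79101374]
tray [ 518.16337567 -346.71059465   24.        ] [ 491.52780261 -464.46322148   24.        ] [ 369.76151609 -437.72065781   24.        ] [ 391.98222876 -320.39498884   24.        ] [ 442.85873078 -392.32236569   24.        ]
tip [ 660.88504786 -326.84083827   74.        ]
tip [ 684.88036641 -440.93611643   74.        ]
tip [ 608.02237293 -457.44073294   74.        ]
tip [ 582.44580268 -347.25667413   74.        ]
```

```bash
python3 - <<'E'
from h import *
for p in([536.4,-153.8,197],[546.8,31,90],[459,270,10],[406,362,10],[443,-392,20],[541,-69,60],[547,131,60]):
    print(p)
    for y in range(-180,180,30):
        q=kin.ik(p,[180,0,y]); print(y,None if q is None else np.round(q,0)[[0,4,5,6]],end=' ')
    print()
E
```

```text
[536.4, -153.8, 197]
-180 [38.  6. 71. 96.] -150 [ 63.  18.  74. 117.] -120 [ 63.  18.  74. 147.] -90 [ -46.  -19.   72. -151.] -60 [  21.    2.   71. -140.] -30 [  23.    2.   71. -111.] 0 [ 25.   3.  71. -81.] 30 [ 25.   3.  71. -51.] 60 [ 29.   4.  71. -22.] 90 [32.  5. 71.  8.] 120 [35.  6. 71. 37.] 150 [36.  6. 71. 67.] 
[546.8, 31, 90]
-180 [26. 14. 60. 71.] -150 [43. 27. 64. 91.] -120 [ 43.  27.  64. 121.] -90 [ 43.  27.  64. 151.] -60 [ -63.  -31.   63. -130.] -30 [  16.    9.   59. -135.] 0 [  18.    9.   59. -106.] 30 [ 19.  10.  59. -76.] 60 [ 20.  11.  59. -46.] 90 [ 21.  11.  60. -17.] 120 [22. 12. 60. 13.] 150 [24. 12. 60. 42.] 
[459, 270, 10]
-180 [ 7. 26. 53. 34.] -150 [16. 36. 58. 57.] -120 [16. 36. 58. 87.] -90 [ 16.  36.  58. 117.] -60 [ -89.  -44.   58. -148.] -30 [ -75.  -24.   50. -135.] 0 [   9.   28.   54. -148.] 30 [   5.   24.   53. -115.] 60 [  5.  24.  53. -85.] 90 [  8.  27.  54. -56.] 120 [  7.  26.  54. -26.] 150 [ 7. 26. 53.  4.] 
[406, 362, 10]
-180 [ 4. 37. 59. 15.] -150 [-3. 28. 55. 51.] -120 [ 4. 37. 59. 75.] -90 [  4.  37.  59. 105.] -60 [  4.  37
[... 464 characters left out ...]
48.  7. 53. 32.] 120 [51.  9. 53. 60.] 150 [54. 11. 53. 89.] 
[541, -69, 60]
-180 [32. 13. 56. 82.] -150 [54. 30. 62. 99.] -120 [ 54.  30.  62. 129.] -90 [ -52.  -36.   61. -146.] -60 [  15.    5.   55. -151.] -30 [  18.    6.   55. -122.] 0 [ 20.   7.  55. -93.] 30 [ 23.   8.  55. -64.] 60 [ 24.   9.  56. -35.] 90 [26. 10. 56. -6.] 120 [28. 11. 56. 24.] 150 [29. 12. 56. 53.] 
[547, 131, 60]
-180 [22. 22. 59. 55.] -150 [32. 32. 63. 78.] -120 [ 32.  32.  63. 108.] -90 [ 32.  32.  63. 138.] -60 [ -71.  -38.   63. -136.] -30 [  11.   14.   57. -149.] 0 [  15.   17.   58. -121.] 30 [ 17.  18.  58. -92.] 60 [ 19.  19.  59. -63.] 90 [ 19.  20.  59. -34.] 120 [20. 20. 59. -4.] 150 [21. 21. 59. 26.]
```

```bash
python3 - <<'E'
from h import *
robot.line_to([290.7,-581,330],feed=250)
robot.goto([536.4,-153.8,330],[180,0,-50])
snap("wrist","c1");print(state()['q'],state()['clock'])
c=load("c1");print(w2p(c,[536.4,-153.8,233]))
robot.goto([546.8,31,240],[180,0,90])
snap("wrist","c2");print(state()['clock'])
E
```

```text
[  24.01312674    7.20197618  -13.89813671   87.20558089    1.7397635
   85.8247707  -129.96734248] 2.65
[279.48025718 210.72398935]
4.4917
```

View pics/c1.png

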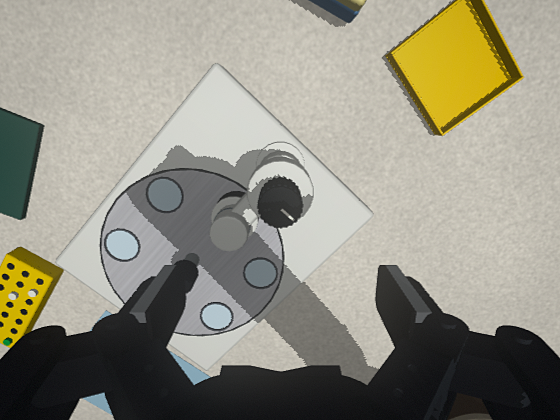

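View pics/c2.png

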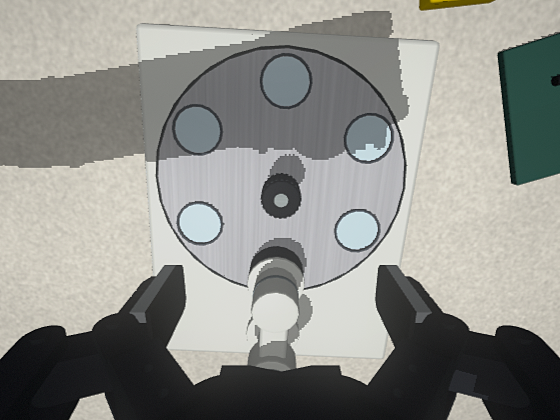

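```bash
python3 - <<'E'
from h import *
crop("c1",230,160,330,240,7,"c1z")
crop("c2",130,30,430,330,2.5,"c2z")
E
```

```text
(no output)
```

View pics/c1z.png

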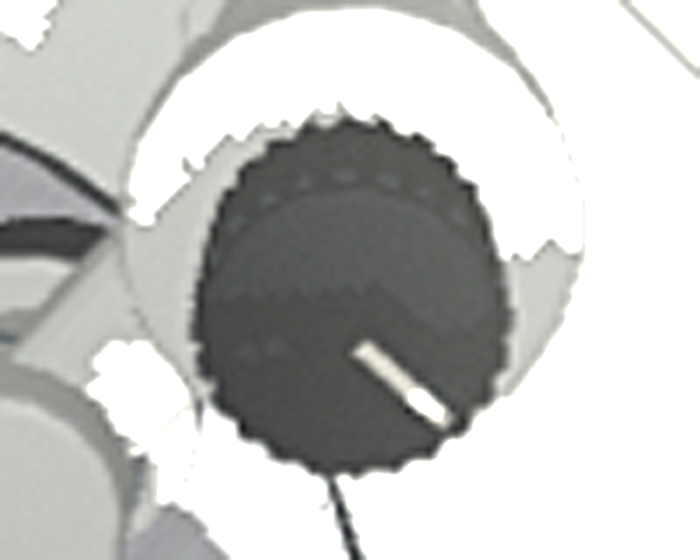

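View pics/c2z.png

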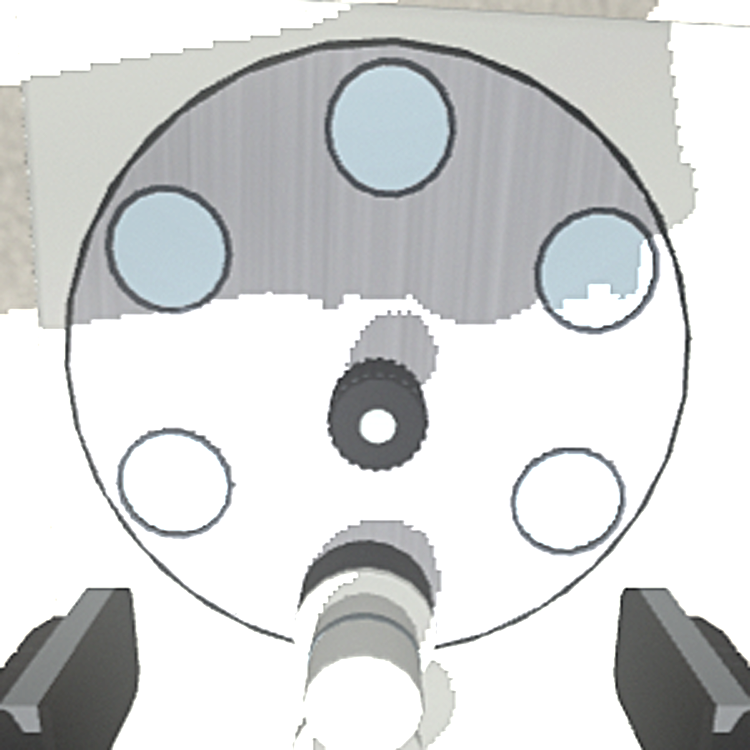

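```bash
cat >> fit.py <<'E'
print('--- wrist')
c1=load("c1");c2=load("c2")
print("knob",p2w(c1,px(352,333,230,160,7),233))
E2=lambda u,v:px(u,v,130,30,2.5)
ob2=[(90,E2(390,127)),(150,E2(169,249)),(30,E2(597,270)),(210,E2(175,482)),(-30,E2(568,500))]
def g(p,full=False):
    x,y,t,zd=p
    P=lambda r,a,z:[x+r*np.cos(a),y+r*np.sin(a),z]
    r=[w2p(c2,P(100,np.deg2rad(a)+t,zd+2))-u for a,u in ob2]+[w2p(c2,P(0,0,zd+69))-E2(378,426)]
    if full: r.append(w2p(c1,P(185,t-np.pi/2,233))-px(352,333,230,160,7))
    return np.concatenate(r)
for full in(0,1):
    s=least_squares(g,[547,31,-.05,50],args=(full,));print(s.x,np.rad2deg(s.x[2]));print(g(s.x,full).reshape(-1,2).round(2).tolist())
    x,y,t=s.x[:3];print("knob",x+185*np.sin(t),y-185*np.cos(t))
E
python3 fit.py
```

```text
[ 5.46810645e+02  3.09153068e+01 -5.63538210e-02  4.71043141e+01
  5.87676102e-03] -3.228836102070234 0.3367136034386425
[[-0.22 -0.41]
 [ 0.65 -0.7 ]
 [ 0.42  0.52]
 [-0.53  0.33]
 [ 0.   -0.04]
 [ 0.06  0.07]
 [ 0.1   0.13]
 [-0.13  0.22]
 [-0.2   0.29]
 [ 0.01  0.25]
 [-0.11 -0.54]
 [-0.03 -0.16]]
blue [459.12916012 269.8520184   14.        ] clear [406.13809078 362.28361976  14.        ]
hood/column [541.17824524 -68.92594753] [ 536.3907054  -153.79101374]
tray [ 518.16337567 -346.71059465   24.        ] [ 491.52780261 -464.46322148   24.        ] [ 369.76151609 -437.72065781   24.        ] [ 391.98222876 -320.39498884   24.        ] [ 442.85873078 -392.32236569   24.        ]
tip [ 660.88504786 -326.84083827   74.        ]
tip [ 684.88036641 -440.93611643   74.        ]
tip [ 608.02237293 -457.44073294   74.        ]
tip [ 582.44580268 -347.25667413   74.        ]
--- wrist
knob [ 538.02341468 -156.19247183  233.        ]
[ 5.48274463e+02  2.92591734e+01 -5.03227276e-02  4.33169191e+01] -2.8832799067275188
[[0.1, 0.22], [-0.11, 0.09], [-0.0, 0.12], [-0.11, 0.44], [0.07, 0.32], [0.04, -0.97]]
knob 538.9686874225958 -155.50663111785494
[ 5.48135176e+02  2.90685841e+01 -5.28413823e-02  4.29939890e+01] -3.0275881909246194
[[0.21, 0.47], [-0.03, 0.05], [-0.14, 0.5], [-0.28, 0.31], [-0.27, 0.56], [-0.12, -0.86], [-0.78, 0.22]]
knob 538.3640685948311 -155.6731963624826
```

```bash
python3 - <<'E'
from h import *
robot.goto([538.4,-155.7,300],[180,0,-50])
robot.line_to([538.4,-155.7,200],feed=120)
print(state()['wrist_force'].round(1))
jaws.clamp()
s=state();print(s['wrist_force'].round(1),s['ft_torque'].round(2),s['grip_width'],s['position'],s['q'][6],s['clock'])
for i in range(4):
    q=state()['q'].copy() if i==0 else q
    q[6]+=10;robot.movej(q);robot.pause(.1);s=state()
    print(s['wrist_force'].round(1),s['ft_torque'].round(2),s['orientation'][2].round(1),q[6]-s['q'][6],s['clock'])
E
```

```text
[ 0.1  0.5 -0.5]
[-3.7 -1.7  5.8] [-0.17  0.88  0.02] 32.430207447198605 [ 537.96878113 -156.22301424  200.69199331] -130.48976564258976 7.8
[-0.1 -0.4 -0.5] [ 0.14 -0.07 -0.08] -40.3 0.2287072710998217 8.1917
[ 1.   0.5 -1. ] [ 0.47 -0.42  0.22] -30.3 0.2765204426251273 8.5833
[ 3.2  3.6 -0.9] [ 0.69 -0.6  -0.08] -20.3 0.29671318070182906 8.975
[ 3.5  4.  -0. ] [ 0.97 -0.68 -0.02] -10.4 0.3915052558455443 9.3667
```

```bash
python3 - <<'E'
from h import *
q=state()['q'].copy()
for i in range(50):
    if q[6]>140: break
    q[6]+=5;robot.movej(q);s=state()
    print(s['wrist_force'].round(1),s['ft_torque'].round(2),s['orientation'][2].round(1),round(q[6]-s['q'][6],2),round(s['clock'],1))
    if abs(s['ft_torque'][2])>.5 or np.linalg.norm(s['wrist_force'])>25: break
snap("top","d1");snap("scene","d2")
crop("d1",290,180,350,250,8,"d1z");crop("d2",190,140,310,250,6,"d2z")
E
```

```text
[ 1.6  3.  -0.6] [ 0.83 -0.45  0.14] -5.7 0.34 9.6
[ 2.3  3.9 -0.5] [ 0.84 -0.41 -0.04] -0.7 0.3 9.9
[ 2.3  3.5 -0.6] [ 1.05 -0.37 -0.02] 4.3 0.3 10.1
[ 0.6  4.7 -1.7] [ 1.13 -0.41  0.09] 9.4 0.25 10.4
[1.4 5.2 0.3] [ 1.34 -0.32  0.29] 14.4 0.24 10.6
[ 1.8  4.7 -0.3] [ 1.21 -0.29 -0.08] 19.4 0.26 10.9
[1.4 6.  0.8] [ 1.26 -0.16 -0.1 ] 24.4 0.26 11.1
[1.  5.4 2.1] [ 1.05 -0.24  0.  ] 29.4 0.25 11.4
[0.4 6.  0.8] [ 1.28 -0.06 -0.06] 34.4 0.25 11.6
[1.2 6.2 0.5] [ 1.48 -0.05  0.11] 39.4 0.25 11.9
[1.  6.6 0.9] [ 1.42  0.08 -0.11] 44.4 0.26 12.1
[-0.2  6.9  1.6] [ 1.47  0.11 -0.04] 49.4 0.26 12.4
[-0.8  5.9  1.7] [1.56 0.23 0.14] 54.4 0.25 12.6
[-0.5  7.2  1.2] [1.62 0.28 0.08] 59.4 0.25 12.9
[-1.1  7.4  1.9] [ 1.62  0.33 -0.11] 64.4 0.26 13.1
[-1.8  7.8  2.2] [ 1.6   0.47 -0.05] 69.4 0.26 13.4
[-1.9  7.7  3.5] [1.63 0.57 0.05] 74.4 0.25 13.6
[-2.8  7.4  3.4] [1.67 0.73 0.07] 79.4 0.25 13.9
[-3.1  7.7  3.2] [1.7  0.71 0.1 ] 84.4 0.25 14.1
[-3.5  7.3  4. ] [ 1.68  0.85 -0.2 ] 89.4 0.27 14.4
[-4.2  7.9  4. ] [ 1.68  0.95 -0.1 ] 94.4 0.26 14.6
[-4.   8.1  3.8] [ 1.68  0.99 -0.02] 99.4 0.25 14.9
[-4.1  8.8  4.7] [1.7  1.01 0.04] 104.4 0.25 15.1
[-4.9  7.9  4.3] [ 1.66  1.24 -0.04] 109.4 0.26 15.4
[-4.7  7.2  5.2] [ 1.72  1.29 -0.  ] 114.4 0.25 15.6
[-6.   7.9  5.6] [1.66 1.33 0.07] 119.4 0.25 15.9
[-7.8  7.9  6.8] [1.78 1.37 0.04] 124.4 0.26 16.1
[-7.3  7.9  5.2] [1.71 1.4  0.08] 129.4 0.25 16.4
[-3.4  5.4  3.3] [ 1.19  0.84 -0.06] 134.3 0.26 16.6
[ 3.   1.3 -1.3] [ 0.16 -0.49 -0.03] 139.3 0.3 16.9
[ 5.6  0.1 -2.5] [ 0.01 -1.21  0.16] 144.3 0.24 17.1
[ 4.5 -0.8 -2.9] [ 0.25 -1.15  0.23] 149.3 0.23 17.4
[ 6.9  1.3 -2.4] [ 0.27 -1.21 -0.77] 154.3 0.3 17.6
```

View pics/d2z.png

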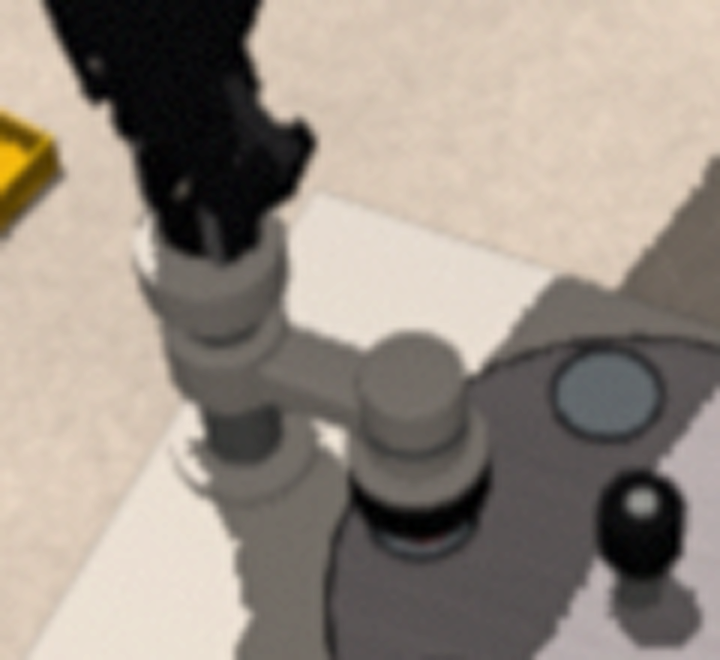

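```bash
python3 - <<'E'
from h import *
q=state()['q'].copy()
for i in range(2):
    q[6]+=5;robot.movej(q);s=state()
    print(s['wrist_force'].round(1),s['ft_torque'].round(2),s['orientation'][2].round(1),round(q[6]-s['q'][6],2),s['grip_width'],round(s['clock'],1))
    if abs(s['ft_torque'][2])>1.2: break
q[6]-=8;robot.movej(q)
robot.pause(.2);s=state();print(s['ft_torque'].round(2))
jaws.gripper_open();robot.pause(.2)
robot.line_to(s['position']+[0,0,130],feed=200)
robot.goto([538.4,-155.7,330],[180,0,90])
snap("wrist","e1");snap("scene","e2");crop("e1",160,100,400,290,3,"e1z");crop("e2",190,140,310,250,6,"e2z");print(state()['clock'])
E
```

```text
[ 9.8  1.1 -5.6] [ 0.16 -1.96 -0.47] 158.9 0.29 32.44421680255009 18.0
[0.8 5.1 1.2] [ 1.   -0.05 -0.06] 164.0 0.29 32.801028131741354 18.2
[1.11 0.28 0.08]
21.4083
```

View pics/e1z.png

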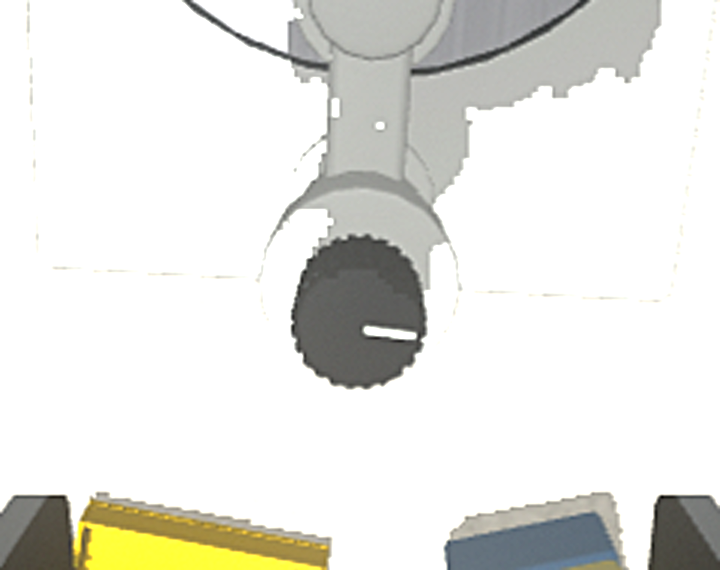

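View pics/e2z.png

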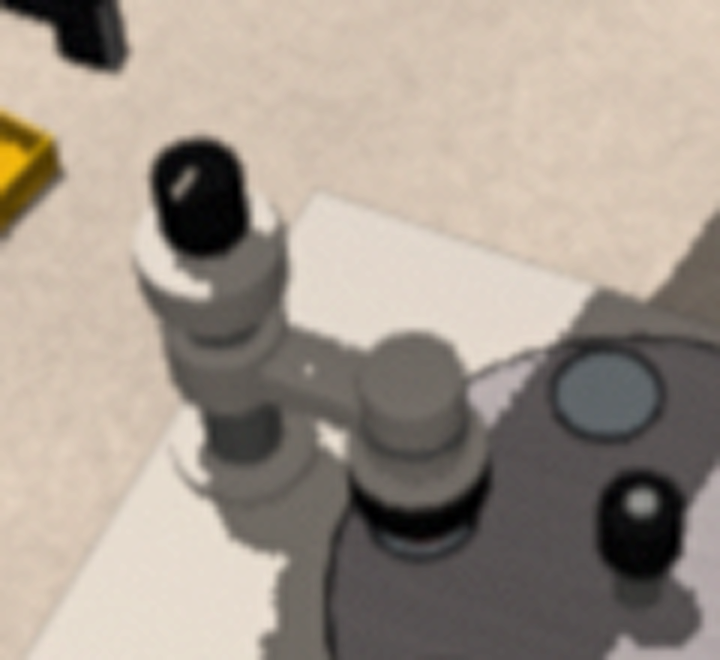

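```bash
cat >> h.py <<'E'
HUB=np.array([548.2,29.2])
def turn_hub(y0,dy,z=84):
    robot.goto([*HUB,z+140],[180,0,y0]); robot.line_to([*HUB,z],feed=150)
    jaws.clamp();s=state();print('clamp',s['wrist_force'].round(1),s['grip_width'])
    q=s['q'].copy();n=int(abs(dy)/7.5)
    for i in range(n):
        q[6]+=dy/n;robot.movej(q)
    robot.pause(.2);s=state();print('turned',s['wrist_force'].round(1),s['ft_torque'].round(2),s['grip_width'],s['orientation'])
    jaws.gripper_open();robot.pause(.2)
    robot.line_to([*HUB,z+140],feed=200)
E
python3 - <<'E'
from h import *
turn_hub(120,-60)
robot.goto([480,-20,220],[180,0,150])
snap("wrist","f1");snap("top","f2");crop("f2",210,165,340,270,6,"f2z");print(state()['clock'])
E
```

```text
clamp [-6.  -1.4  7.1] 32.66151490191586
turned [-6.9 -1.2  6.7] [-0.25  1.19  0.12] 32.33635037499022 [-1.79917998e+02  1.03293932e-01  6.04864807e+01]
29.3417
```

View pics/f1.png

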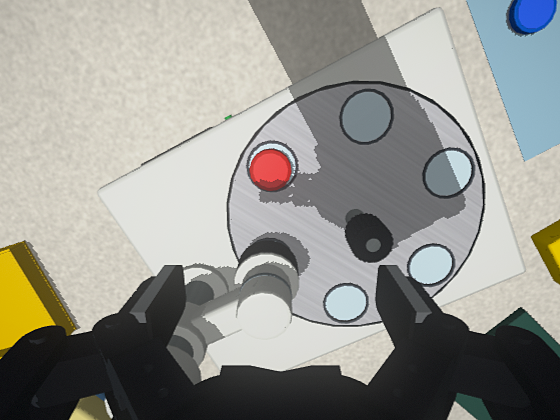

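View pics/f2z.png

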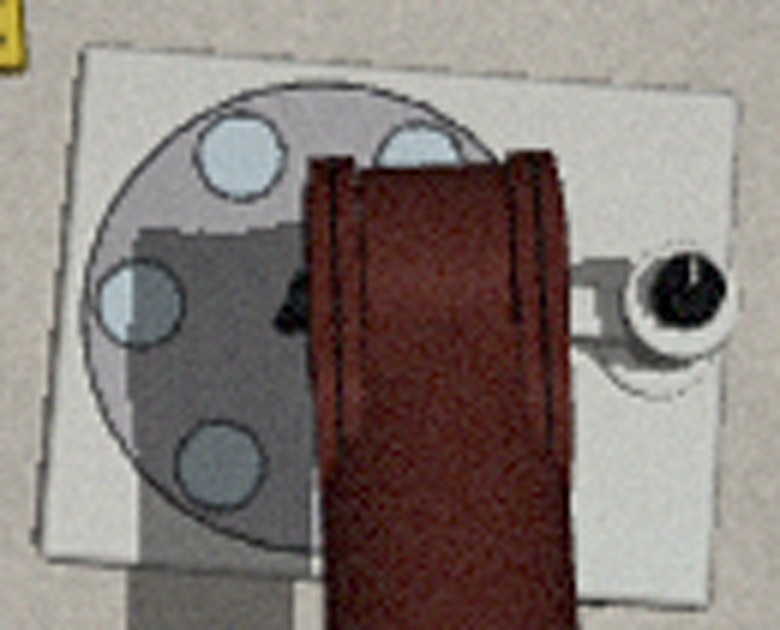

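```bash
python3 - <<'E'
from h import *
crop("f1",230,130,320,210,8,"f1z")
jaws.clamp()
a=np.deg2rad(117)
p=[548.2+95*np.cos(a),29.2+95*np.sin(a)]
robot.goto([*p,100],[180,0,207-180+180-117+ -0])
robot.line_to([*p,56],feed=100);robot.pause(.2)
f0=state()['wrist_force'][2]
for z in np.arange(55,40,-1):
    robot.line_to([*p,z],feed=30);s=state();print(z,s['position'][2].round(2),(s['wrist_force'][2]-f0).round(2))
    if abs(s['wrist_force'][2]-f0)>4: break
robot.line_to([*p,100],feed=150);print(state()['clock'],state()['orientation'])
jaws.gripper_open()
E
```

```text
55 55.1 -1.2
54 53.91 -0.55
53 52.91 -1.05
52 51.92 -0.62
51 50.93 -0.87
50 49.95 -0.97
49 48.94 -0.78
48 47.92 -0.92
47 46.94 -0.86
46 45.93 -0.94
45 44.93 -0.49
44 44.15 1.74
43 44.1 6.6
35.95 [-1.79985803e+02  1.85344802e-02  8.99866724e+01]
```

View pics/f1z.png

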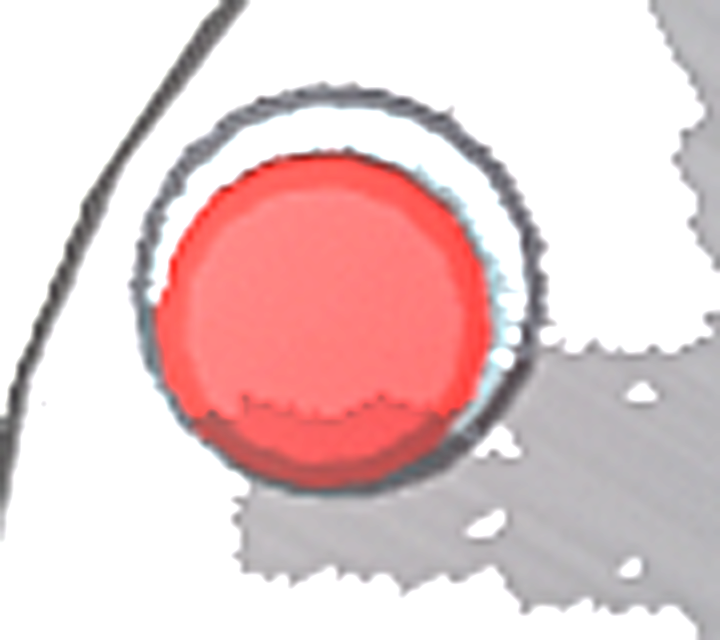

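```bash
cat >> h.py <<'E'
def pick(p,z,yaw,up=150):
    robot.goto([*p,z+80],[180,0,yaw]); robot.line_to([*p,z],feed=120)
    s=state();print('down',s['wrist_force'].round(1),s['position'].round(1))
    jaws.clamp();s=state();print('clamp',s['wrist_force'].round(1),s['grip_width'])
    robot.line_to([*p,z+up],feed=150);s=state();print('lift',s['grip_width'],s['clock'])
def place(p,z,yaw,down=100,up=150):
    robot.goto([*p,z+down],[180,0,yaw]);print('before',state()['grip_width']); robot.line_to([*p,z],feed=100)
    s=state();print('down',s['wrist_force'].round(1),s['position'].round(1),s['grip_width'])
    jaws.gripper_open();robot.pause(.15)
    robot.line_to([*p,z+up],feed=200);print(state()['clock'])
E
python3 - <<'E'
from h import *
c=load("f1")
u=np.array([(328.5)/8-.5+230,(322.5)/8-.5+130])
p=p2w(c,u,58.5);a=np.deg2rad(207);print(p,HUB+100*np.array([np.cos(a),np.sin(a)]))
p=p[:2]
robot.goto([470,20,220],[180,0,180])
pick(p,49,180,up=210)
place([443,-392],8.5,123,down=150,up=200)
snap("wrist","g1")
E
```

```text
[459.9929702  -18.92402837  58.5       ] [459.09934758 -16.19904997]
down [0.1 0.  0.2] [460.8 -18.7  49.9]
clamp [-2.9 -0.7 10.1] 36.81544807941551
lift 37.186868449285974 41.725
before 36.591125550984096
down [-1.1  0.5  3.7] [ 443.4 -392.3    9.1] 36.69477742403049
46.65
```

View pics/g1.png

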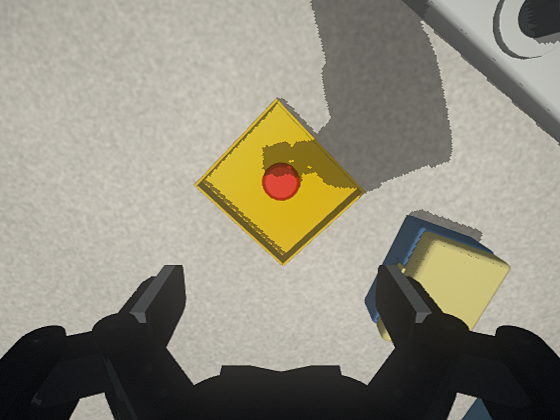

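The red dish is flat in the tray at (281,182). Next I'll look at the pad.

```bash
python3 - <<'E'
from h import *
robot.goto([440,0,260],[180,0,150])
robot.goto([440,315,230],[180,0,150])
snap("wrist","i1");c=load("i1");print(w2p(c,[459,270,14]),w2p(c,[406,362,14]),state()['clock'])
E
```

```text
[255.63066716 208.44729682] [303.3959387  125.93544744] 49.425
```

View pics/i1.png

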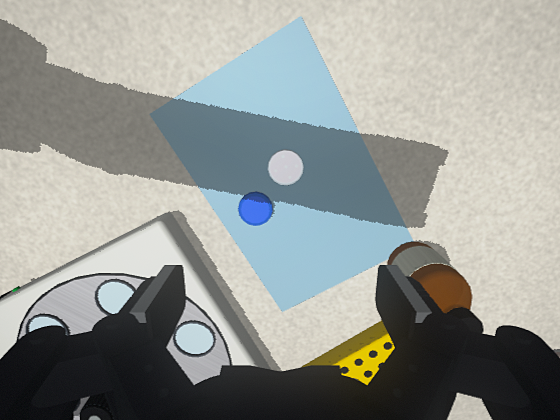

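```bash
python3 - <<'E'
from h import *
crop("i1",220,130,320,240,5,"i1z")
c=load("i1");b=p2w(c,[255.5,208.5],14);d=p2w(c,[286,167],14);print(b,d,np.linalg.norm(b-d),np.rad2deg(np.arctan2(*(d-b)[[1,0]])))
E
```

```text
[458.97872924 269.83723201  14.        ] [434.92475786 324.02462033  14.        ] 59.28631033247846 113.93660238076929
```

View pics/i1z.png

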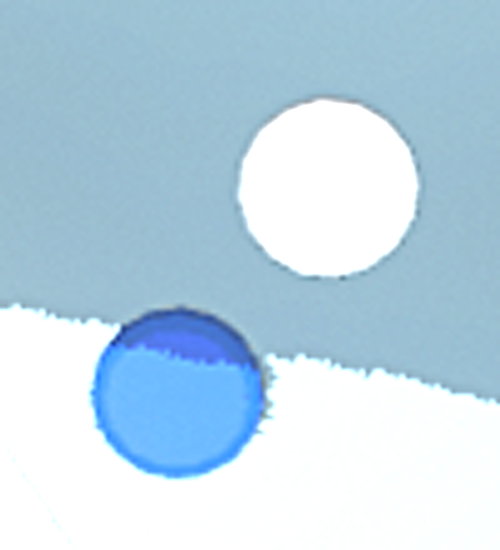

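```bash
python3 - <<'E'
from h import *
c=load("f1")
u=np.array([338.5/8-.5+230,290.5/8-.5+130]);print('ring207 f1',p2w(c,u,47))
crop("f1",330,80,490,210,4.5,"f1y")
c2=load("c2")
for uv in((390,127),(169,249),(597,270),(175,482),(568,500)):
    print(p2w(c2,[(uv[0]+.5)/2.5-.5+130,(uv[1]+.5)/2.5-.5+30],47))
for k in range(6):
    a=np.deg2rad(60*k-90-3);print(60*k-90,HUB+100*np.array([np.cos(a),np.sin(a)]))
E
```

```text
ring207 f1 [458.89120815 -17.23992931  47.        ]
[553.17769879 129.21040712  47.        ]
[464.82817261  83.7495126   47.        ]
[636.82979563  75.10536648  47.        ]
[459.86696146 -15.21188899  47.        ]
[631.73087984 -24.00985868  47.        ]
-90 [542.96640438 -70.66295348]
-30 [632.06705679 -25.2639035 ]
30 [637.30065242  74.59904997]
90 [553.43359562 129.06295348]
150 [464.33294321  83.6639035 ]
210 [459.09934758 -16.19904997]
```

View pics/f1y.png

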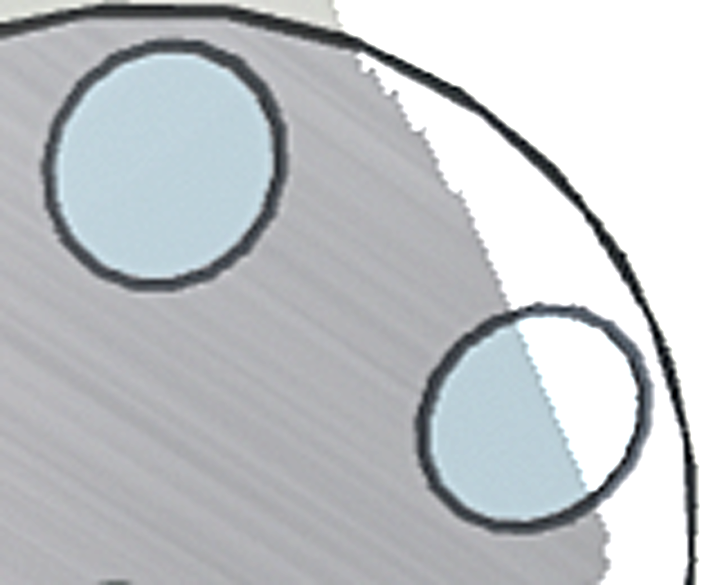

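```bash
python3 - <<'E'
from h import *
pick([459,269.8],5,114,up=150)
robot.goto([459.2,80,160],[180,0,180])
place([459.2,-16.2],49.8,180,down=100,up=150)
robot.goto([470,30,220],[180,0,150])
snap("wrist","j1")
robot.goto([440,290,230],[180,0,114])
snap("wrist","j2")
E
```

```text
down [-0.5  0.1  0.6] [459.4 270.4   5.7]
clamp [-1.9 -2.3  9.9] 37.25208653956127
lift 36.958140337526196 52.575
before 37.03148979145234
down [ 0.2 -0.3  0.2] [459.5 -16.   50. ] 36.911793827225324
57.225
```

View pics/j1.png

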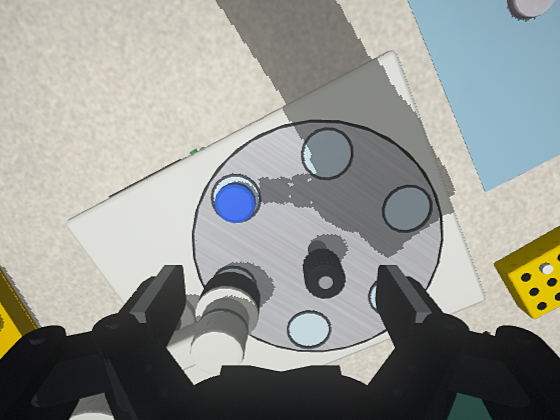

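View pics/j2.png

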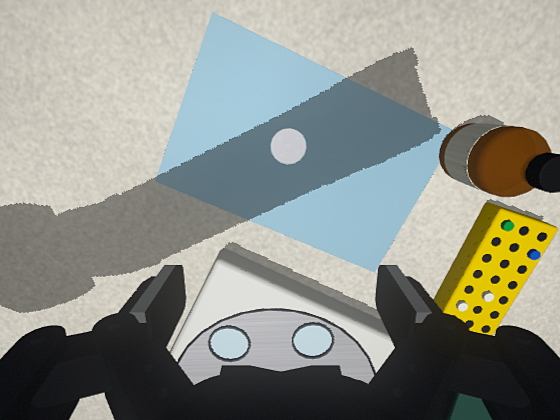

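Blue sits in its nest at (236,202) in j1. The clear dish is at (288,146) in j2. I'll compare its position with the earlier view, then load it.

```bash
python3 - <<'E'
from h import *
d=p2w(load("j2"),[288.2,146],14);print(d)
if np.linalg.norm(d[:2]-[434.9,324])<6:
    d=(d[:2]+[434.9,324])/2
    pick(d,5,114,up=150)
    place([464.5,83.7],49.8,180,down=100,up=150)
    robot.goto([470,30,220],[180,0,150])
    snap("wrist","k1");snap("scene","k2");crop("k1",180,80,460,290,2.8,"k1z")
E
```

```text
[435.13260086 323.25982224  14.        ]
down [ 0.3 -0.6  0.3] [435.4 324.1   5.6]
clamp [-1.6 -2.6  9.8] 36.86619249238159
lift 36.8964183468842 62.3333
before 36.85175011465868
down [-0.6 -0.1 -0.4] [464.8  84.   49.9] 36.9828001665465
66.6417
```

View pics/k1z.png

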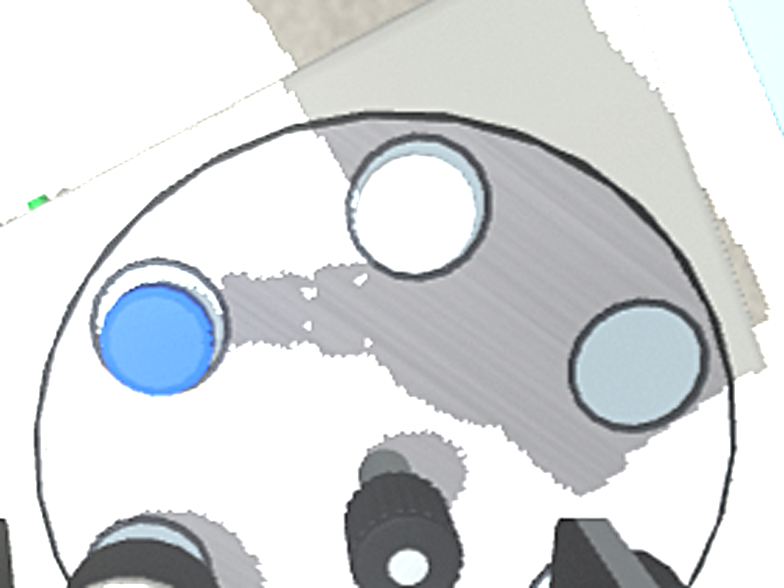

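View pics/k2.png

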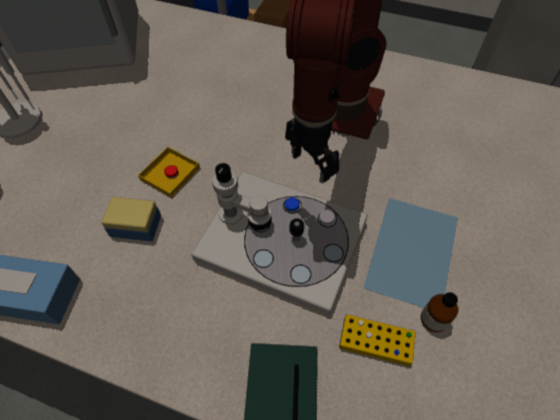

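```bash
python3 - <<'E'
from h import *
c=load("k1");f=lambda u,v:[(u+.5)/2.8-.5+180,(v+.5)/2.8-.5+80]
for n,l,r in(("blue",(157,338),(160,326)),("clear",(416,215),(418,206))):print(n,p2w(c,f(*l),58.5),p2w(c,f(*r),47))
turn_hub(60,60)
robot.goto([470,30,220],[180,0,150])
snap("wrist","l1");snap("scene","l2");crop("l1",180,80,460,290,2.8,"l1z");crop("l2",190,140,360,300,4.5,"l2z");print(state()['clock'])
E
```

```text
blue [458.14763702 -13.30005412  58.5       ] [456.92310949 -13.03315077  47.        ]
clear [465.20124345  83.43066775  58.5       ] [465.07712204  86.08779974  47.        ]
clamp [-6.5  0.4  8.3] 32.252030756366665
turned [-5.8 -0.4  5.4] [0.22 0.8  0.01] 32.3333654596507 [-1.79898669e+02 -2.40795687e-02  1.19634982e+02]
74.9333
```

View pics/l1z.png

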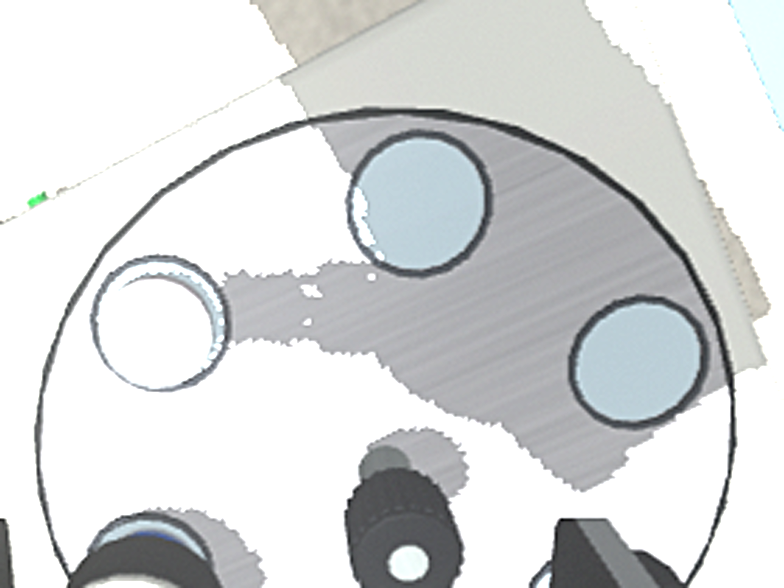

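View pics/l2z.png

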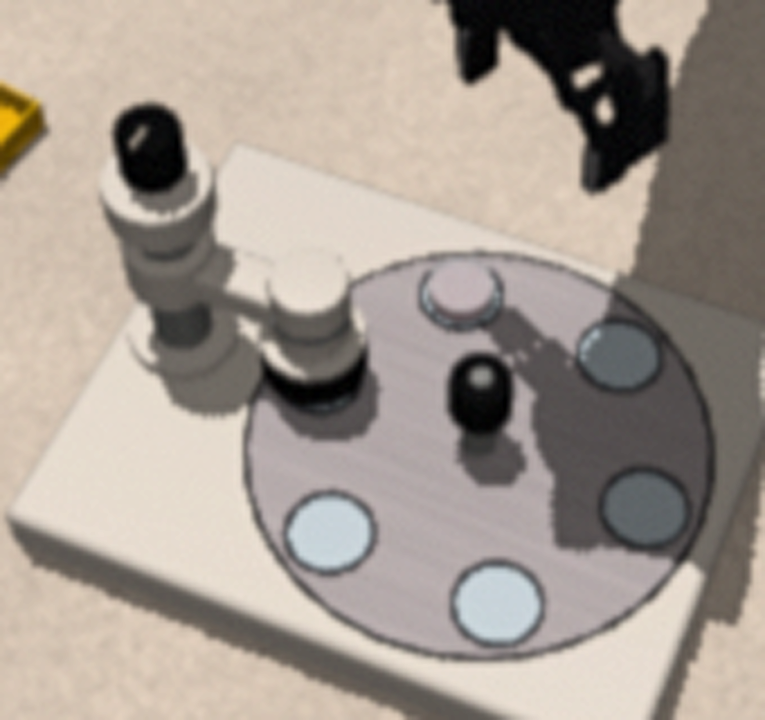

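```bash
python3 - <<'E'
from h import *
robot.goto([500,0,320],[180,0,150])
robot.goto([538.4,-155.7,330],[180,0,150])
robot.line_to([538.4,-155.7,200],feed=150)
jaws.clamp();s=state();print(s['grip_width'],s['wrist_force'].round(1))
q=s['q'].copy()
for i in range(18):
    q[6]-=7.5;robot.movej(q);s=state();print(s['ft_torque'][2].round(2),s['grip_width'].round(1),s['orientation'][2].round(1),end=' | ')
robot.pause(.2)
jaws.gripper_open();robot.pause(.3)
robot.line_to([538.4,-155.7,330],feed=200)
robot.goto([538.4,-155.7,330],[180,0,90])
snap("wrist","m1");crop("m1",160,100,400,290,3,"m1z");print(state()['clock'])
E
```

```text
32.472077373607334 [-2.7 -1.5  5.3]Traceback (most recent call last):
  File "<stdin>", line 8, in <module>
AttributeError: 'float' object has no attribute 'round'
```

```bash
python3 - <<'E'
from h import *
s=state();q=s['q'].copy();y0=s['orientation'][2];print(y0)
n=17;d=(y0-15)/n
for i in range(n):
    q[6]-=d;robot.movej(q);s=state();print(round(s['ft_torque'][2],2),round(s['grip_width'],1),round(s['orientation'][2],1),end=' | ')
robot.pause(.2)
jaws.gripper_open();robot.pause(.3)
robot.line_to([538.4,-155.7,330],feed=200)
robot.goto([538.4,-155.7,330],[180,0,90])
snap("wrist","m1");crop("m1",160,100,400,290,3,"m1z");print(state()['clock'])
E
```

```text
142.65326922885967
-0.14 32.9 135.5 | 0.12 32.7 128.0 | 0.03 32.7 120.5 | -0.13 32.8 112.9 | 0.25 32.3 105.5 | -0.08 32.4 97.9 | -0.12 32.6 90.4 | 0.12 32.5 82.9 | 0.03 32.5 75.4 | -0.12 33.0 67.9 | 0.06 32.5 60.4 | -0.02 32.8 52.9 | -0.24 33.0 45.4 | 0.04 32.6 37.9 | -0.03 32.5 30.4 | -0.13 32.4 22.8 | 0.12 32.3 15.4 | 85.375
```

View pics/m1z.png

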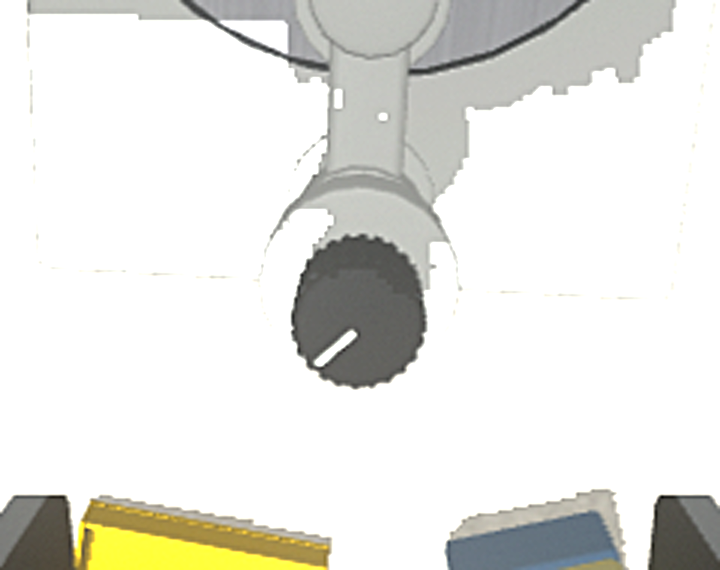

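```bash
python3 - <<'E'
from h import *
f=lambda u,v:[(u+.5)/3-.5+160,(v+.5)/3-.5+100]
A=[]
for fn,a,b in(("e1",(366,330),(414,337)),("m1",(355,334),(318,364))):
    c=load(fn);v=p2w(c,f(*b),233)-p2w(c,f(*a),233);A.append(np.rad2deg(np.arctan2(v[1],v[0])));print(A[-1])
print("cw turn",(A[0]-A[1])%360)
robot.goto([470,30,220],[180,0,150])
snap("wrist","n1");snap("scene","n2");snap("top","n3");crop("n1",180,80,460,290,2.8,"n1z");crop("n2",130,130,360,300,3.4,"n2z");print(state()['clock'])
E
```

```text
-8.610689510913778
-139.77112993197915
cw turn 131.16044042106537
86.4333
```

View pics/n1z.png

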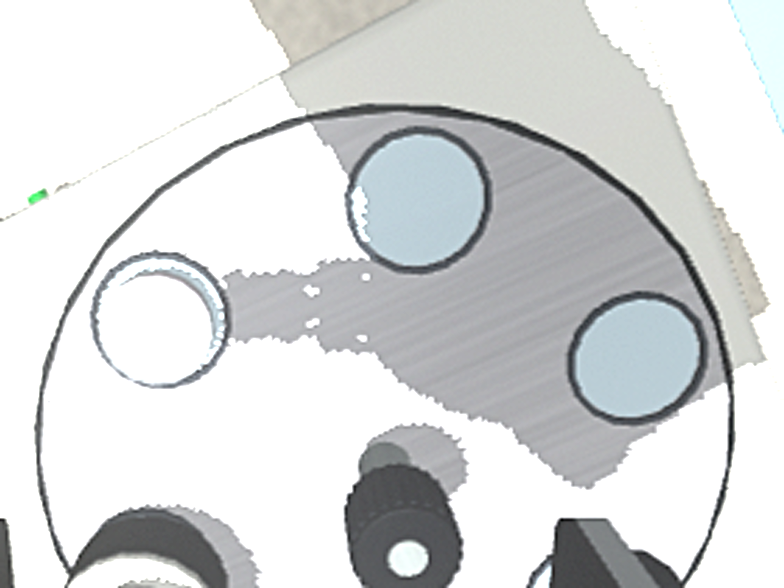

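View pics/n2z.png

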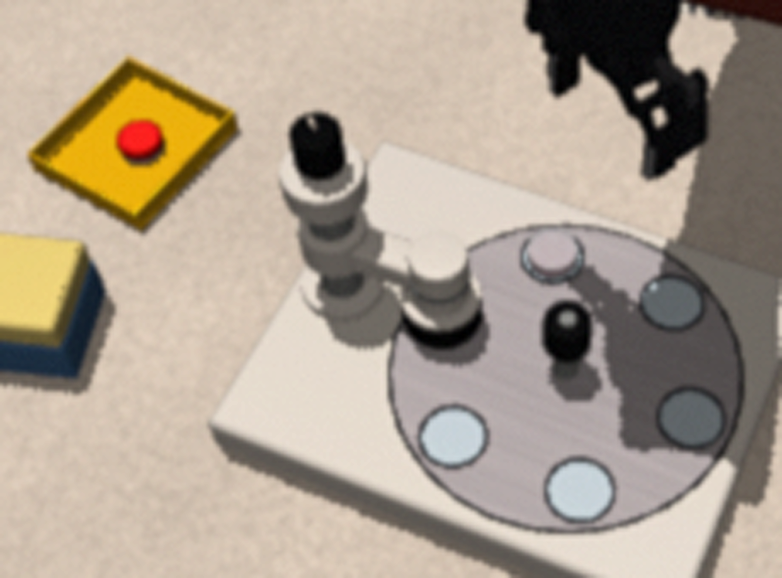

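View pics/n3.png

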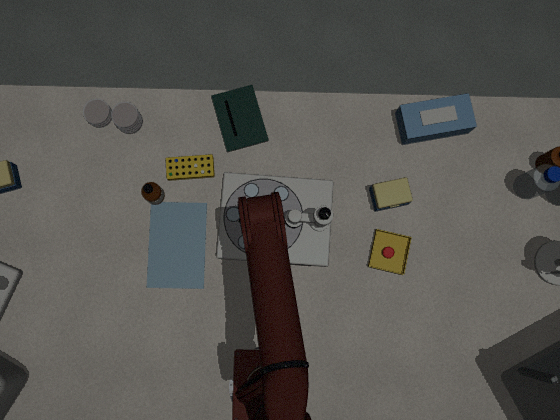

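```bash
python3 - <<'E'
from h import *
robot.goto([500,0,320],[180,0,150])
robot.goto([538.4,-155.7,275],[180,0,90])
snap("wrist","o1");
def line(fn,z=233):
    c=load(fn);im=cv2.imread(f"pics/{fn}.png");g=im.max(2).astype(float)
    u=w2p(c,[538.2,-155.8,z]);vv,uu=np.mgrid[:420,:560]
    P=np.array([p2w(c,[int(u[0])+i,int(u[1])+j],z)[:2] for j in range(-45,46) for i in range(-45,46)])
    V=np.array([g[int(u[1])+j,int(u[0])+i] for j in range(-45,46) for i in range(-45,46)])
    r=np.linalg.norm(P-[538.2,-155.8],axis=1)
    m=(r<14.5)&(V>130);Q=P[m];q0=Q.mean(0);w,E=np.linalg.eigh(np.cov((Q-q0).T));e=E[:,1]
    if e@(q0-[538.2,-155.8])<0:e=-e
    print(fn,m.sum(),q0,np.sqrt(w),np.rad2deg(np.arctan2(e[1],e[0])))
line("e1");line("m1");line("o1");line("c1")
crop("o1",200,120,360,270,4,"o1z");print(state()['clock'])
E
```

```text
e1 45 [ 545.58748403 -157.16700571] [0.58227868 3.98005647] -6.93917978245183
m1 45 [ 532.05905905 -161.26865968] [0.62887655 3.80744621] -137.8699449990034
o1 66 [ 532.02481265 -161.35186166] [0.62621849 3.57020162] -138.39428065828264
c1 30 [ 529.42003122 -155.22461225] [0.51379431 3.66497104] 176.78709830897412
87.8333
```

View pics/o1z.png

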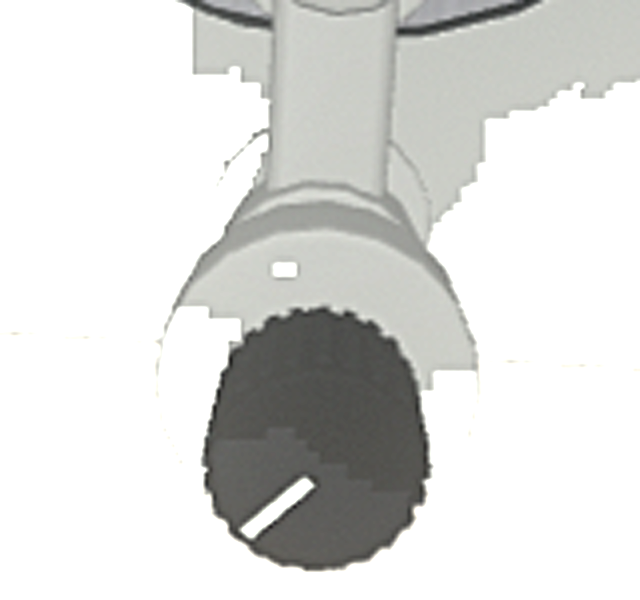

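```bash
python3 - <<'E'
from h import *
robot.line_to([538.4,-155.7,340],feed=150);robot.pause(.3)
job.job_done();print(state()['clock'])
E
```

```text
the job is handed in; nothing more can be done
the job is handed in; nothing more can be done
```

I finished the changeover and handed it in; the last clock reading before hand-in was about 88 s of the 210 s allowed. No verdict was reported.

**What I did:**
- **Focus up:** I turned the focus knob back from click 8 to the top stop.
- **Red dish:** I indexed the carousel one rest, then moved the red dish to the discard tray.
- **Waiting dishes:** I loaded the blue dish and the only clear dish present. The clear dish had been knocked aside, so I found it again in the camera image first.
- **Focus down:** I indexed the blue dish back under the hood, then turned the knob six clicks clockwise.

**Last checks:**
- **Knob:** the white line reads −138°, which matches click 6 taking the top stop as the deck's x direction (about −3°). Before I lowered the hood it read about 4° off the top-stop rest. That is within the limits, but it makes the measured turn 131° instead of 135°.
- **Red dish:** flat near the centre of the tray.
- **Clear dish:** its lid measured within about 3 mm of its nest's centre, and it looked seated after indexing.
- **Blue dish:** its lid measured within about 1.5 mm of its nest's centre before indexing, and its rim was visible under the raised hood afterwards. With the hood down it can't be seen, so I didn't check it again.
- **Bystanders:** the tip box, bottle and rack look unmoved in the final top view.

During the first turn the forces changed suddenly once. The grip slipped a little, either the announced slackening or slipping against the stop, and it had no effect on the result.

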